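Fetch the heat sink from behind the containers and set it on the board

ROBOT

A 6-joint arm with a two-finger parallel gripper is mounted at the origin on the work surface. World frame = base frame: x ahead of the robot, y to its left, z up, the work surface at z = 0. Lengths are in mm, angles in rad, forces in N, time in s.
With the tool pointing down it reaches from about 300 to 775 mm from the base axis. Payload 14.6 kg.
Tool frame: the origin (TCP) lies on the centre line of the jaws, within the pads' length; the fingertips stand 19 mm ahead of it and the grasp point (between the pads) is the TCP (bot.tip_reach is the distance from the TCP to the fingertips, in mm); y points along the fingers, x is the direction in which the jaws open and shut, and the axes are right-handed (so a half turn about y gives the same grasp; the last joint's range is limited). The gripper opens to 85 mm and grips with 20 to 120 N. Pads are 22 mm wide; open, the fingers measure 114 mm over their backs; the gripper's body (76 mm by 85 mm) begins 54 mm behind the grasp point. The pads swing forward as they close: fully open they stand 13 mm farther back than shut.
Start: joints at [-1.227, 0.3, 1.521, -0, 1.321, -0.067], TCP at [219.631, -504.234, 250.281] pointing down, gripper open.
Joint ranges: [-3.03, 3.03], [-0.79, 2.21], [0.23, 2.52], [-1.04, 4.18], [0, 3.07], [-2.55, 2.55]. Speed limits (rad/s): [2.22, 2.22, 2.57, 3.14, 3.14, 3.14].

INTERFACE

Orientations are given as a unit quaternion [w, x, y, z].
In Python, from rig import bot gives the robot as it stands. Calls block until the motion is done:
- bot.move_to(position, orientation): joint-space move of the TCP to a pose.
- bot.servo_line(position, attitude=None, speed=150, until_force=None): straight line of the TCP; attitude=None keeps the orientation; speed is the mean speed in mm/s. With until_force (N) it stops when the force on the tool has changed by that much, and returns True; else False.
- bot.move_joints(angles): joint-space move.
- bot.move_gripper(opening, grip_force=None): finger opening in mm; grip_force is the grip in N (None keeps the last); returns when the fingers have stopped.
- bot.dwell(seconds).
- bot.ik(position, orientation): joint angles nearest the present ones, or None.
- bot.read_state(): the state.
- bot.read_camera(name): name is "scene" or "top" or "wrist"; returns a dict with "image" (400x640x3 uint8, blue, green, red), "depth" (400x640 float32, mm along the optical axis (not along the pixel's ray), 0 where there is no reading), "fovy" (degrees; the focal length in pixels is half the picture's height over the tangent of half this angle, whatever the lens; pixels are square), "cx", "cy" (the principal point, pixels), "eye" and "attitude" of the camera in the world; the wrist camera has in their place "mount" (4x4, takes a point from camera to tool coordinates, whose origin is the TCP and whose axes are the tool frame's). Camera axes: x right, y down, z forward; pixel columns grow to the right and rows downward; lengths in mm; the calibration is good to about 2 mm. A picture is of the moment at which its call begins: read the wrist's pose just before it.
A pose or a line that the arm cannot do raises bot.MotionError and nothing moves.
- bot.finish_job(): hands the job in, once; it reports no verdict.
The state is a dict: "clock": time; "joint_positions": joint angles; "qvel": joint speeds; "effort": joint torques, N m; "ee_pos": TCP position; "tool_rot": TCP orientation; "ft_force": force on the tool from outside, world axes, zero at the start; "moment": the same for the moment, N m; "grip_width": finger opening in mm.
Only numpy, scipy, OpenCV 4.12 (cv2) and the standard library are available. Lean on these libraries where they do the work, as an engineer would, in place of code of your own. Each camera call takes 0.05 s, during which the arm holds its last target.

TASK

The finned heat sink stands at the back of the storage sheet, behind a spray can, a square bottle and a rectangular tin. Stand all three containers on the side tray, then fetch the heat sink and set it gently on the motherboard, flat on its printed outline; after that put each container back on its own taped outline, lined up with it. Keep the containers upright and do not knock over or shift the solder reel at the end of the row.

Things in the scene. Friction and masses are not known exactly. Their poses are not given: they have to be found in the camera images.
- can: small aerosol can, bare aluminium with a white band and a black cap: round, 46 mm in diameter up to 86 mm high, then tapering to a cap 37 mm in diameter, 115 mm high in all, about 0.16 kg. Origin: centre of its underside; z up. Stands on place_can at the start.
- bottle: square white plastic bottle with a round grey cap: 46 x 46 mm up to 86 mm high, cap 34 mm in diameter, 110 mm high in all, about 0.18 kg. Origin: centre of its underside; x and y square to its sides, z up. Stands on place_bottle at the start.
- tin: rectangular steel solvent tin with a small black cap off-centre: 38 mm along its x, 56 mm along its y (1.5 mm more at the seams), body 90 mm high, 105 mm with the cap, about 0.20 kg. Origin: centre of its underside; z up. Stands on place_tin at the start.
- heatsink: extruded aluminium heat sink with upright fins: 42 mm along its x, 120 mm along its y (as the fins run), 34 mm high, about 0.25 kg; grip it across x on its flat outer fins. Origin: centre of its underside; z up. Stands on the bench about 11 mm behind the row of containers (farther from the robot), its length along the row; either way round is the same.
- place_can: home of the can: a round yellow tape outline 54 mm in diameter (same level as the bench) on the grey storage sheet. Origin: its centre, at bench level (z = 0).
- place_bottle: home of the bottle: a square yellow tape outline, 54 x 54 mm, at bench level. Origin: its centre; x and y along its sides.
- place_tin: home of the tin: a rectangular yellow tape outline, 46 mm along its x and 64 mm along its y, at bench level. Origin: its centre. The three homes form one row, 61 mm apart along their common y axis, in an order that changes; their x points away from the robot, towards the heat sink.
- tray: shallow black side tray fixed to the bench, to the left or the right of the storage sheet: 260 mm along its x, 120 mm along its y, walls 4 mm thick and 9 mm high, floor 4 mm above the bench. Origin: centre of its underside (bench level).
- board: blue motherboard, 170 mm square, 12 mm above the bench, in a fixed grey nest 194 mm square, across from the tray. Origin: at bench level under the centre of the heat sink's place, a white printed outline 48 (x) x 126 mm (y) with chips and posts 16 mm above the bench, on which the heat sink rests, y along y. Within x +-60, y +-70 mm of it other parts are below 16 mm; beyond, up to 28 mm
- reel: reel of solder wire standing on its end, black flanges 60 mm in diameter, 50 mm high, at the left or the right end of the container row. Origin: centre of its underside. To be left alone.
Not all that is in view belongs to the job. Leave any pink look-alike of the bottle alone. Leave any yellow look-alike of the tin alone.

How it is judged:
By the outcome, as a careful person would: the job done as asked, in the order asked, and still so for the second after the job is handed in, with the robot touching nothing.
It also fails if it takes over 144 s, if anything falls off the work surface, if the arm or the gripper's body presses on something with over 40 N, if the wrist force passes 120 N, or if a joint passes its speed limit or range.

## Working session

There is one attempt and no reset: what is moved stays moved. The work goes in short steps, each a Python script; the robot and the scene stay as the last script left them, time stands still between calls to the robot, and variables do not carry over. Pictures are saved under pics/ and viewed, and the job is handed in when it is done.

```bash
ls; mkdir -p pics
python3 - <<'E'
from rig import bot
import cv2,numpy as np
for n in("scene","top","wrist"):
    c=bot.read_camera(n); cv2.imwrite(f"pics/{n}0.png",c["image"]); np.savez(f"{n}0.npz",**c)
    print(n,c["fovy"],c["cx"],c["cy"],c.get("eye"),c.get("attitude"),c.get("mount"))
s=bot.read_state();print(s);print(bot.tip_reach)
E
```

```text
pics
scene 46.809985975394326 317.98078059208905 192.80929790800175 [ 996.07395601 -410.40918974  963.56279711] [-0.26077733  0.8913953   0.35404117 -0.10983832] None
top 47.605886128597035 317.5148750219327 197.59291338416435 [420.53372787  11.85791202 980.64983042] [ 0.05177474 -0.69980477  0.70992528 -0.05998973] None
wrist 58.175554776503425 317.0706424068201 198.83238077335184 None None [[ 9.99998283e-01  5.68486789e-05 -1.85199830e-03  4.26839267e-01]
 [ 1.79217474e-03 -2.83411928e-01  9.58996594e-01 -1.23042582e+02]
 [-4.70360721e-04 -9.58998267e-01 -2.83411543e-01  7.20138225e+01]
 [ 0.00000000e+00  0.00000000e+00  0.00000000e+00  1.00000000e+00]]
{'clock': 0.15, 'joint_positions': array([-1.22662842e+00,  3.00336823e-01,  1.52146040e+00,  2.68604945e-05,
        1.32067650e+00, -6.66154551e-02]), 'qvel': array([ 1.53944196e-03, -6.22046410e-04, -1.99474941e-03, -7.36970651e-04,
       -6.17272573e-04, -7.60322195e-05]), 'effort': array([-8.25911648e-04, -5.43668711e+01, -3.61889577e+01, -1.39669683e-04,
        3.13613993e-03,  1.36780136e-05]), 'ee_pos': array([ 219.56963173, -504.09195631,  249.84601583]), 'tool_rot': array([ 0.59165957, -0.59126953,  0.38776028, -0.38727413]), 'ft_force': array([0.09662683, 0.33901793, 0.40215891]), 'moment': array([-0.02812169, -0.00684955, -0.00294041]), 'grip_width': 85.66588016529916}
19.0
```

View pics/top0.png

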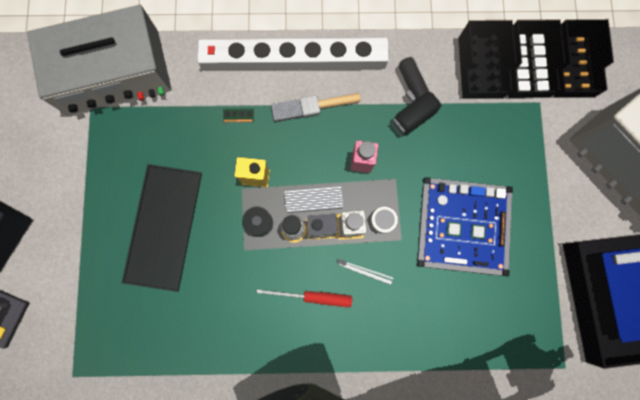

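View pics/scene0.png

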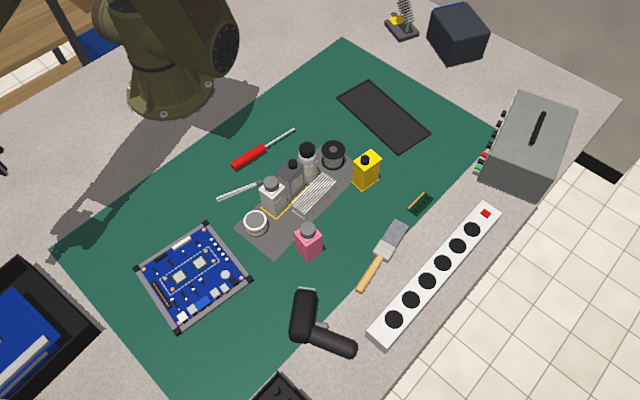

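```bash
cat > h.py <<'E'
import numpy as np,cv2
from scipy.spatial.transform import Rotation as R
def q2m(q): return R.from_quat([q[1],q[2],q[3],q[0]]).as_matrix()
def m2q(m):
    x=R.from_matrix(m).as_quat(); return [x[3],x[0],x[1],x[2]]
def foc(c): return 200/np.tan(np.radians(float(c["fovy"]))/2)
def cam(c,ee=None,q=None):
    if "eye" in c and c["eye"] is not None and c["eye"].shape==(3,): return np.array(c["eye"]),q2m(c["attitude"])
    M=c["mount"]; T=q2m(q); return T@M[:3,3]+ee, T@M[:3,:3]
def ray(c,u,v,z,E=None):
    e,A=E if E else cam(c); f=foc(c)
    d=A@np.array([(u-c["cx"])/f,(v-c["cy"])/f,1.]); return e+d*(z-e[2])/d[2]
def cloud(c,E=None):
    e,A=E if E else cam(c); f=foc(c); D=c["depth"].astype(float)
    v,u=np.mgrid[0:400,0:640]
    P=np.stack([(u-c["cx"])/f*D,(v-c["cy"])/f*D,D],-1)@A.T+e
    P[D==0]=np.nan; return P
def proj(c,p,E=None):
    e,A=E if E else cam(c); f=foc(c); q=(np.atleast_2d(p)-e)@A
    return np.c_[q[:,0]/q[:,2]*f+c["cx"],q[:,1]/q[:,2]*f+c["cy"]]
def down(yaw):
    # tool x axis (jaw) at angle yaw in world xy; tool y down
    x=np.array([np.cos(yaw),np.sin(yaw),0]);y=np.array([0,0,-1.]);z=np.cross(x,y)
    return m2q(np.stack([x,y,z],1))
E
python3 - <<'E'
from h import *
i=cv2.imread("pics/top0.png")
cv2.imwrite("pics/topc.png",cv2.resize(i[150:260,225:415],None,fx=4.2,fy=4.2,interpolation=cv2.INTER_CUBIC))
cv2.imwrite("pics/topb.png",cv2.resize(i[170:285,400:530],None,fx=5,fy=5,interpolation=cv2.INTER_CUBIC))
i=cv2.imread("pics/scene0.png")
cv2.imwrite("pics/scc.png",cv2.resize(i[130:260,220:400],None,fx=4.4,fy=4.4,interpolation=cv2.INTER_CUBIC))
c=dict(np.load("top0.npz",allow_pickle=True)); P=cloud(c)
for n,(u,v) in dict(reel=(257,221),can=(292,225),tin=(320,225),bottle=(354,222),ring=(384,213),hs=(314,198),tray=(160,230),bench=(220,330),board=(440,250),nest=(423,200),chip=(455,229),pink=(366,150),yellow=(250,168)).items():
    print(n,P[v,u].round(1),c["depth"][v,u])
E
```

```text
reel [521.8 125.2  50.4] 933.0497
can [506.3  50.4 113.8] 868.994
tin [506.3  -3.4 105.5] 877.87317
bottle [510.8 -69.  109.9] 875.083
ring [ 536.3 -139.3   37.7] 951.25037
hs [571.2   7.1  30.8] 961.75574
tray [510.4 339.1   3.3] 975.0225
bench [299.9 206.8   1.5] 945.4077
board [ 458.4 -259.8   12. ] 965.93036
nest [ 567.  -229.7    9.6] 985.0069
chip [ 502.6 -294.    14.4] 970.9472
pink [653.9 -97.  108.6] 899.23364
yellow [621.5 133.2 103.2] 896.5084
```

View pics/topc.png

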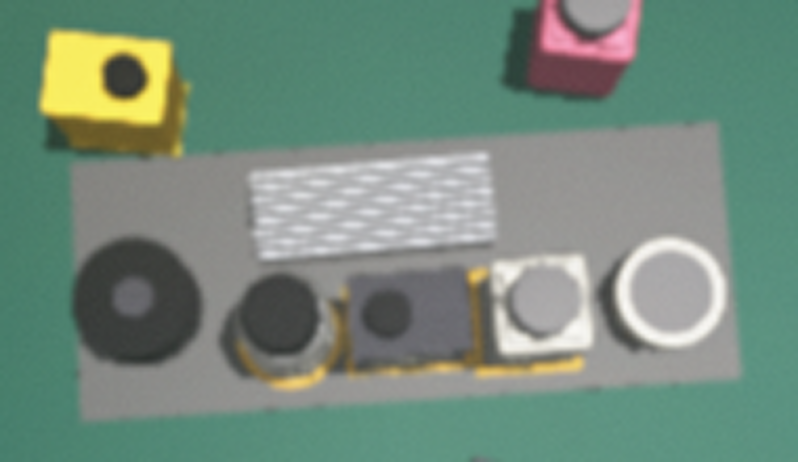

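View pics/topb.png

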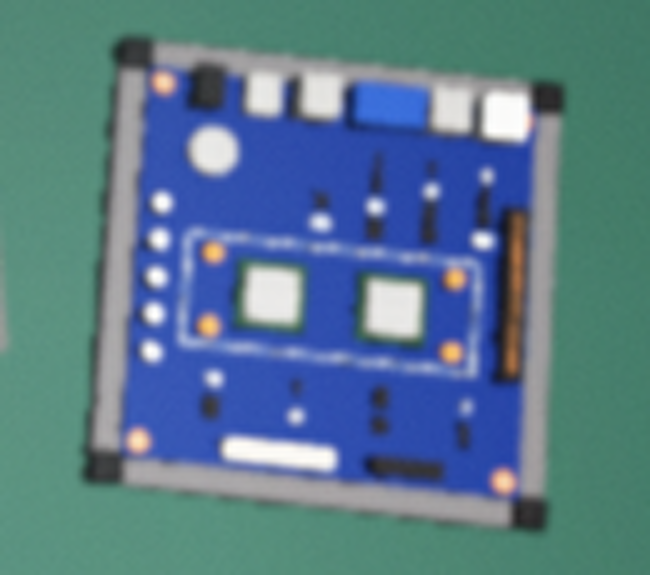

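View pics/scc.png

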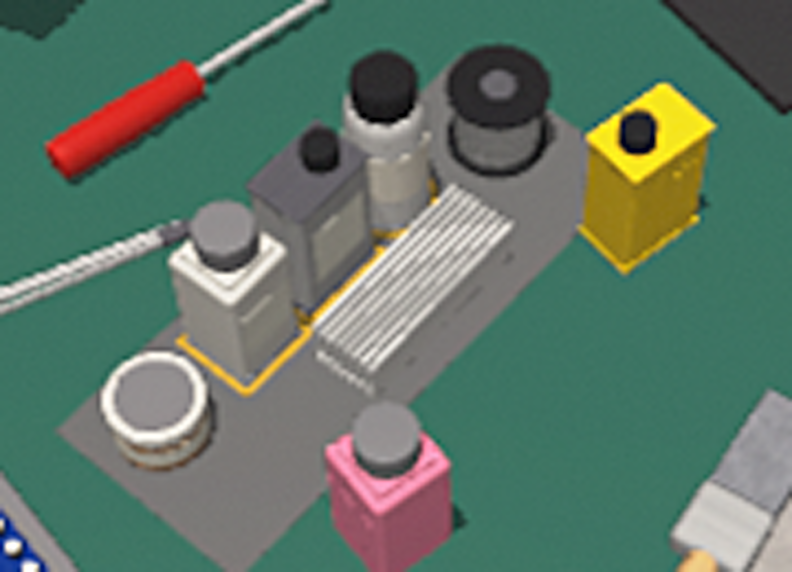

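Run:
```python
from rig import bot
from h import *
for yaw in (0,np.pi):
    print(yaw,bot.ik([505,10,270],down(yaw)))
    for p in [(505,50,66),(505,-70,66),(570,330,70),(430,330,70),(500,-290,40),(570,0,24)]: print(p,bot.ik(p,down(yaw)))
bot.move_to([530,30,270],down(0))
s=bot.read_state();print(s["clock"])
c=bot.read_camera("wrist"); cv2.imwrite("pics/w1.png",c["image"]); np.savez("w1.npz",ee=s["ee_pos"],q=s["tool_rot"],**c)
```

```text
0 [-5.27252107e-02  1.83922245e-01  1.61828747e+00 -4.44089210e-16
  1.33938294e+00 -5.27252107e-02]
(505, 50, 66) [ 2.65029854e-02  4.45766660e-01  1.80180655e+00 -4.44089210e-16
  8.94019447e-01  2.65029854e-02]
(505, -70, 66) [-2.09586857e-01  4.49995552e-01  1.79517719e+00 -4.44089210e-16
  8.96419910e-01 -2.09586857e-01]
(570, 330, 70) [ 4.69197655e-01  7.21521964e-01  1.33183077e+00 -4.44089210e-16
  1.08823992e+00  4.69197655e-01]
(430, 330, 70) [ 5.86995812e-01  5.01433747e-01  1.70140281e+00 -4.44089210e-16
  9.38756099e-01  5.86995812e-01]
(500, -290, 40) [-5.88946466e-01  6.13665547e-01  1.60357947e+00 -4.44089210e-16
  9.24347640e-01 -5.88946466e-01]
(570, 0, 24) [-6.42547316e-02  6.25942782e-01  1.63104390e+00 -4.44089210e-16
  8.84605976e-01 -6.42547316e-02]
3.141592653589793 None
(505, 50, 66) None
(505, -70, 66) None
(570, 330, 70) None
(430, 330, 70) [ 5.86995812e-01  5.01433747e-01  1.70140281e+00 -4.44089210e-16
  9.38756099e-01 -2.55459684e+00]
(500, -290, 40) [-5.88946466e-01  6.13665547e-01  1.60357947e+00 -4.44089210e-16
  9.24347640e-01  2.55264619e+00]
(570, 0, 24) None
2.3583
```

View pics/w1.png

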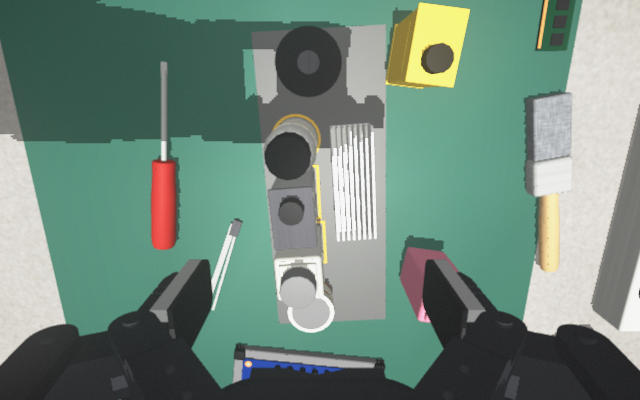

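Run:
```python
from h import *
W=dict(np.load("w1.npz"));T=dict(np.load("top0.npz",allow_pickle=True)); S=dict(np.load("scene0.npz",allow_pickle=True))
def rect(P,box,zr,name):
    p=P.reshape(-1,3); m=(p[:,0]>box[0])&(p[:,0]<box[1])&(p[:,1]>box[2])&(p[:,1]<box[3])&(p[:,2]>zr[0])&(p[:,2]<zr[1])
    p=p[m]
    if len(p)<5: return print(name,len(p))
    (c,s,a)=cv2.minAreaRect(p[:,:2].astype(np.float32)); print(name,len(p),"c",np.round(c,1),"size",np.round(s,1),"ang",round(a,1),"z",np.median(p[:,2]).round(1))
for nm,P in(("W",cloud(W,cam(W,W["ee"],W["q"]))),("T",cloud(T)),("S",cloud(S))):
    print(nm)
    rect(P,(470,545,25,80),(107,122),"cancap")
    rect(P,(470,545,25,80),(15,118),"can all")
    rect(P,(470,545,-38,32),(84,94),"tin top")
    rect(P,(470,545,-38,32),(98,110),"tin cap")
    rect(P,(470,545,-100,-36),(80,91),"bottle shoulder")
    rect(P,(470,545,-100,-36),(104,115),"bottle cap")
    rect(P,(540,610,-70,90),(24,40),"hs")
    rect(P,(470,570,85,165),(44,56),"reel")
    rect(P,(470,570,-170,-100),(30,45),"ring")
    rect(P,(350,700,230,450),(2,14),"tray")
    rect(P,(600,700,-140,-60),(20,120),"pink")
    rect(P,(580,700,95,180),(20,120),"yellow")
```

```text
W
cancap 1676 c [506.7  53. ] size [36.2 35.6] ang 88.3 z 114.2
can all 2588 c [515.3  54.7] size [41.4 61.7] ang 83.0 z 113.6
tin top 2161 c [508.3  -6.4] size [39.7 57.9] ang 4.2 z 90.2
tin cap 516 c [507.7   4.1] size [21.5 20.5] ang 89.6 z 104.1
bottle shoulder 1005 c [512.1 -63.2] size [46.1 56.4] ang 3.6 z 84.8
bottle cap 1029 c [512.6 -68.9] size [32.8 32.9] ang 31.3 z 108.9
hs 2583 c [568.3   9.7] size [ 42.1 120.4] ang 4.1 z 32.9
reel 3733 c [522.2 128.1] size [59.5 59.3] ang 26.1 z 49.5
ring 1152 c [ 524.8 -143.4] size [53.5 42. ] ang 22.3 z 36.1
tray 0
pink 1170 c [654.  -96.6] size [46.1 45.3] ang 80.8 z 50.6
yellow 5160 c [623.7 136.6] size [57.8 40.3] ang 83.3 z 90.3
T
cancap 284 c [508.4  52.4] size [35.3 34.8] ang 0.4 z 113.9
can all 469 c [513.7  50. ] size [45.3 58.3] ang 77.8 z 112.3
tin top 499 c [509.4  -1.9] size [39.9 69. ] ang 4.1 z 90.0
tin cap 98 c [508.6   2.4] size [19.4 19.6] ang 89.4 z 103.8
bottle shoulder 266 c [513.4 -64.7] size [46.1 57.5] ang 3.8 z 85.1
bottle cap 232 c [513.4 -70.7] size [31.4 32.9] ang 44.0 z 109.0
hs 746 c [569.7   8.6] size [ 42
[... 350 characters left out ...]
ize [33.4 35.6] ang 80.5 z 117.2
can all 548 c [516.   51.4] size [44.7 62.5] ang 83.4 z 85.6
tin top 228 c [505.5  -1.5] size [40.1 66.2] ang 4.1 z 92.2
tin cap 75 c [509.3  -5.5] size [21.6 41.9] ang 17.9 z 106.8
bottle shoulder 149 c [511.2 -69.4] size [47.  45.2] ang 4.7 z 86.7
bottle cap 166 c [511.  -69.1] size [31.5 33.2] ang 47.0 z 111.9
hs 842 c [566.1  10.7] size [ 43.8 122. ] ang 3.6 z 34.1
reel 363 c [519.8 129.1] size [57.8 60.4] ang 41.7 z 52.6
ring 400 c [ 520.3 -138. ] size [53.6 52.8] ang 19.1 z 39.1
tray 6366 c [525.  340.1] size [219.9 349.8] ang 90.0 z 5.2
pink 779 c [653.1 -97.7] size [46.2 47.4] ang 81.9 z 86.5
yellow 772 c [621.6 137.1] size [59.9 42.2] ang 83.6 z 82.3
```

Run:
```python
from h import *
T=dict(np.load("top0.npz",allow_pickle=True))
P=[ray(T,u,v,9)[:2].round(1) for u,v in [(148,165),(201,173),(178,290),(123,282)]]
print(P,cv2.minAreaRect(np.array(P,np.float32)))
i=T["image"]; cv2.imwrite("pics/tray.png",cv2.resize(i[155:300,110:215],None,fx=4,fy=4))
# board outline corners from crop /5 + (400,170)
B=[ray(T,400+u/5,170+v/5,12)[:2].round(1) for u,v in [(187,231),(481,262),(472,374),(181,344)]]
print(B,cv2.minAreaRect(np.array(B,np.float32)))
```

```text
[array([652.7, 368.9]), array([633.3, 252.9]), array([383.4, 294.6]), array([401.7, 410.2])] ((517.6524047851562, 331.52490234375), (117.61065673828125, 254.3751220703125), 80.65616607666016)
[array([ 530.9, -258.4]), array([ 515.7, -384.6]), array([ 467.8, -377. ]), array([ 482.4, -253.1])] ((499.08209228515625, -318.58306884765625), (127.11210632324219, 48.785797119140625), 83.13216400146484)
```

View pics/tray.png

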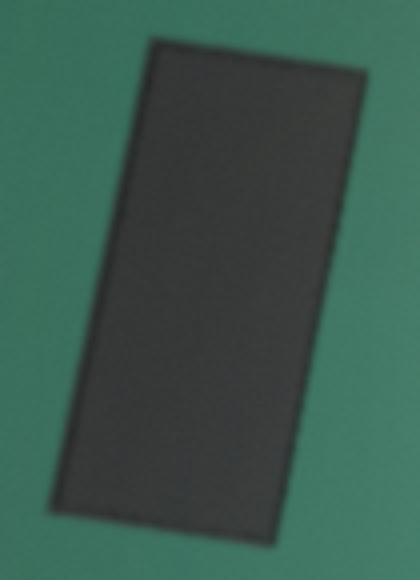

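```bash
cat >> h.py <<'E'
def pick(bot,x,y,z,yaw,open_=75,force=40,hi=200,speed=180):
    bot.move_gripper(open_)
    bot.move_to([x,y,hi],down(yaw))
    bot.servo_line([x,y,z],speed=speed)
    bot.move_gripper(0,grip_force=force)
    s=bot.read_state(); print("picked w",round(s["grip_width"],1),"ee",s["ee_pos"].round(1),"t",round(s["clock"],1))
    bot.servo_line([x,y,hi],speed=speed)
    s=bot.read_state(); print(" lifted w",round(s["grip_width"],1),s["ft_force"].round(1))
def place(bot,x,y,z,yaw,open_=62,hi=200,speed=180,lift=True):
    bot.move_to([x,y,hi],down(yaw))
    bot.servo_line([x,y,z+12],speed=speed)
    c=bot.servo_line([x,y,z-1.5],speed=25,until_force=4)
    s=bot.read_state(); print(" contact",c,s["ee_pos"].round(1),s["ft_force"].round(1))
    bot.move_gripper(open_)
    s=bot.read_state(); print(" released w",round(s["grip_width"],1),"t",round(s["clock"],1))
    if lift: bot.servo_line([x,y,hi],speed=speed)
a=np.radians(-9.3); TR=np.array([517.6,331.5]); TU=np.array([np.cos(a),np.sin(a)])
SLOT={"can":TR+84*TU,"tin":TR,"bottle":TR-84*TU}
YT=a; YR=np.radians(4.1)
E
python3 - <<'E'
from rig import bot
from h import *
pick(bot,506.7,53,68,YR)
place(bot,*SLOT["can"],72,YT)
bot.move_to([540,45,270],down(0))
s=bot.read_state();print(s["clock"])
c=bot.read_camera("wrist"); cv2.imwrite("pics/w2.png",c["image"]); np.savez("w2.npz",ee=s["ee_pos"],q=s["tool_rot"],**c)
c=bot.read_camera("scene"); cv2.imwrite("pics/s2.png",c["image"])
E
```

```text
picked w 45.7 ee [507.1  53.   69.1] t 4.3
 lifted w 45.1 [-0.1  0.1 -2.7]
 contact True [600.4 318.1  73.1] [-1.4  0.3  5.6]
 released w 62.2 t 7.9
9.8417
```

View pics/w2.png

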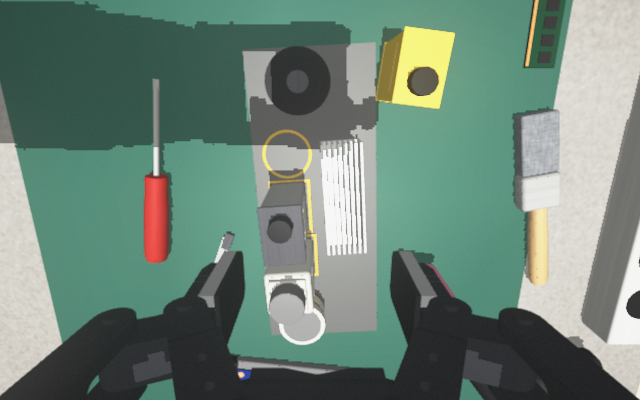

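View pics/s2.png

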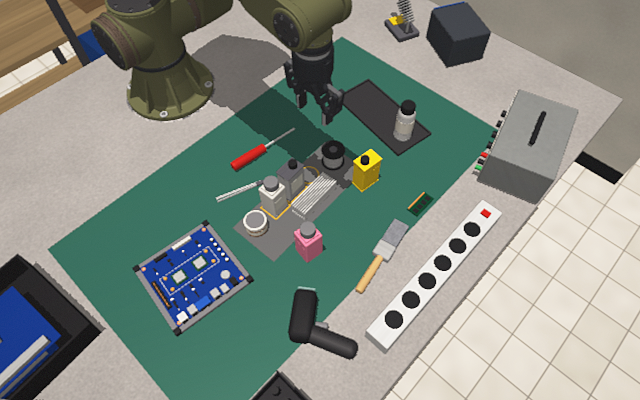

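Run:
```python
from rig import bot
from h import *
pick(bot,508.3,-6.4,68,YR,open_=70)
place(bot,*SLOT["tin"],72,YT,open_=58)
pick(bot,512.6,-68.9,68,YR)
place(bot,*SLOT["bottle"],72,YT)
for n,y in(("w3",45),("w4",-15)):
    bot.move_to([540,y,270],down(0))
    s=bot.read_state();print(s["clock"])
    c=bot.read_camera("wrist"); cv2.imwrite(f"pics/{n}.png",c["image"]); np.savez(n+".npz",ee=s["ee_pos"],q=s["tool_rot"],**c)
c=bot.read_camera("scene"); cv2.imwrite("pics/s3.png",c["image"])
```

```text
picked w 37.7 ee [508.7  -6.4  68.9] t 11.9
 lifted w 37.8 [ 1.   0.5 -3.2]
 contact True [517.4 331.7  72.8] [-3.4  0.1  5.8]
 released w 58.2 t 15.7
picked w 45.6 ee [513. -69.  69.] t 19.6
 lifted w 45.4 [ 0.2  1.3 -2.6]
 contact True [434.5 345.3  72.8] [-2.5  0.5  6.3]
 released w 61.8 t 23.6
25.6833
26.0833
```

View pics/w3.png

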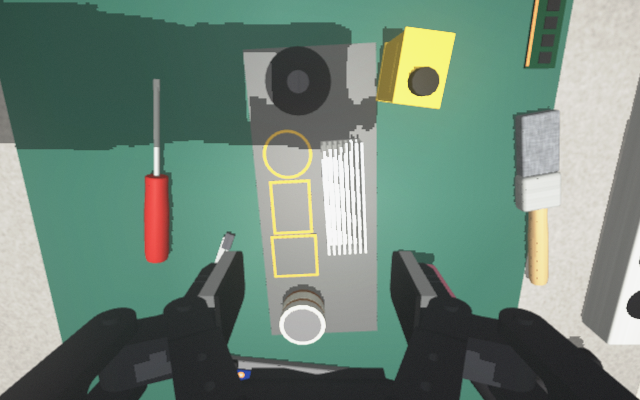

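View pics/s3.png

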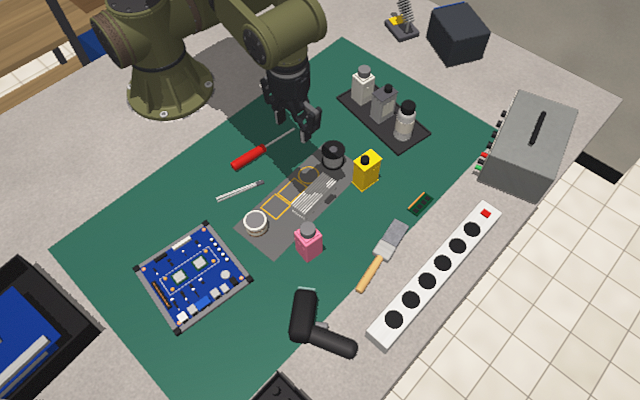

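```bash
cat > out.py <<'E'
from h import *
def outlines(n,box=(460,560,-110,95)):
    W=dict(np.load(n+".npz")); E=cam(W,W["ee"],W["q"])
    h=cv2.cvtColor(W["image"],cv2.COLOR_BGR2HSV); m=cv2.inRange(h,(15,90,60),(38,255,255))
    v,u=np.nonzero(m); f=foc(W)
    d=np.stack([(u-W["cx"])/f,(v-W["cy"])/f,np.ones(len(u))],-1)@E[1].T
    p=(E[0]+d*(-E[0][2]/d[:,2:3]))[:,:2]
    k=(p[:,0]>box[0])&(p[:,0]<box[1])&(p[:,1]>box[2])&(p[:,1]<box[3]); p=p[k]
    for lo,hi,nm in((24,90,"can"),(-40,24,"tin"),(-102,-40,"bottle")):
        q=p[(p[:,1]>lo)&(p[:,1]<hi)].astype(np.float32)
        if len(q)<10: continue
        c,s,a=cv2.minAreaRect(q); print(n,nm,len(q),np.round(c,1),np.round(s,1),round(a,2))
    return p
if __name__=="__main__":
    for n in("w3","w4"): outlines(n)
    for n in("w3","w4"):
        W=dict(np.load(n+".npz")); P=cloud(W,cam(W,W["ee"],W["q"])).reshape(-1,3)
        m=(P[:,0]>535)&(P[:,0]<610)&(P[:,1]>-70)&(P[:,1]<90)&(P[:,2]>26)&(P[:,2]<40)
        print("hs",cv2.minAreaRect(P[m][:,:2].astype(np.float32)),np.median(P[m][:,2]))
E
python3 out.py
```

```text
w3 can 468 [506.3  51.9] [52.9 55.3] 0.01
w3 tin 457 [509.6  -8.2] [46.7 64.2] 2.12
w3 bottle 467 [512.6 -67.8] [54.7 56.4] 2.73
w4 can 525 [506.6  53.2] [54. 54.] 84.51
w4 tin 503 [509.5  -7.4] [46.5 64. ] 2.65
w4 bottle 468 [512.6 -67.3] [54.1 56.7] 2.78
hs ((568.291748046875, 10.07327651977539), (42.16288375854492, 120.04644012451172), 4.022249221801758) 32.9707825033488
hs ((568.3111572265625, 9.734443664550781), (42.09221649169922, 119.87076568603516), 4.130253791809082) 33.0621003461826
```

Run:
```python
from rig import bot
from h import *
b=np.radians(-6.9)
bot.move_to([500,-350,240],down(b))
s=bot.read_state();print(s["clock"])
c=bot.read_camera("wrist"); cv2.imwrite("pics/w5.png",c["image"]); np.savez("w5.npz",ee=s["ee_pos"],q=s["tool_rot"],**c)
```

```text
27.4583
```

View pics/w5.png

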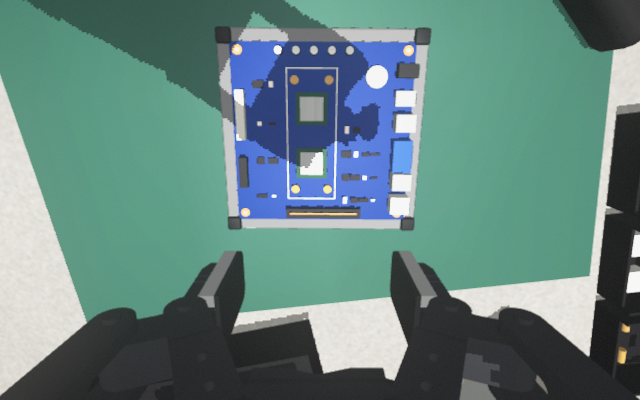

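Run:
```python
from h import *
W=dict(np.load("w5.npz"));E=cam(W,W["ee"],W["q"])
i=W["image"]; cv2.imwrite("pics/w5c.png",cv2.resize(i[55:210,270:350],None,fx=5,fy=5,interpolation=cv2.INTER_CUBIC)[:,:])
cv2.imwrite("pics/w5d.png",cv2.resize(i[55:210,255:365],None,fx=3.8,fy=3.8,interpolation=cv2.INTER_CUBIC))
```

```text
(no output)
```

View pics/w5d.png

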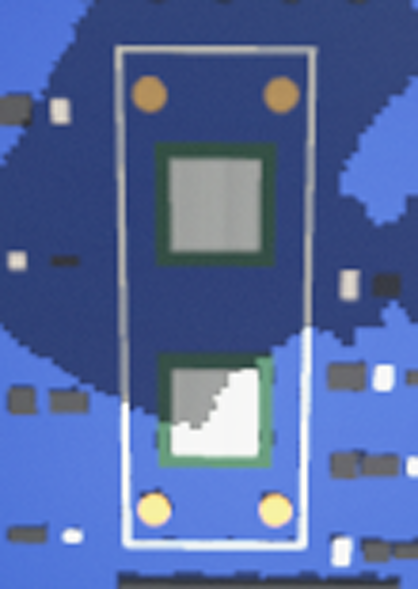

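Run:
```python
from h import *
W=dict(np.load("w5.npz"));E=cam(W,W["ee"],W["q"])
B=np.array([ray(W,255+(u+.5)/3.8-.5,55+(v+.5)/3.8-.5,12.3,E)[:2] for u,v in [(115,46),(316,46),(306,549),(122,548)]])
print(B.round(1),B.mean(0),cv2.minAreaRect(B.astype(np.float32)))
for i in range(4): d=B[(i+1)%4]-B[i]; print(np.linalg.norm(d).round(1),np.degrees(np.arctan2(d[1],d[0])).round(1))
P=cloud(W,E); 
for u,v in[(311,107),(312,165),(295,190),(260,180),(270,130)]: print(P[v,u].round(1))
```

```text
[[ 482.5 -251. ]
 [ 530.7 -256.8]
 [ 515.  -382.5]
 [ 466.1 -376.4]] [ 498.61229498 -316.65733555] ((498.4457702636719, -316.5846252441406), (126.72676086425781, 49.27488708496094), 82.87921905517578)
48.6 -6.8
126.7 -97.1
49.3 172.8
126.5 82.6
[ 501.9 -289.3   14. ]
[ 496.1 -344.1   16. ]
[ 476.2 -367.    16.8]
[ 442.  -354.1   10.6]
[ 459.9 -306.1   11.3]
```

Run:
```python
from rig import bot
from h import *
b=np.radians(-7.1)
pick(bot,568.3,9.9,24,YR,open_=65,force=60,hi=160,speed=120)
place(bot,498.6,-316.8,40,b,open_=58,hi=160,speed=120)
bot.move_to([500,-350,240],down(b))
s=bot.read_state();print(s["clock"])
c=bot.read_camera("wrist"); cv2.imwrite("pics/w6.png",c["image"]); np.savez("w6.npz",ee=s["ee_pos"],q=s["tool_rot"],**c)
W=c;E=cam(W,s["ee_pos"],s["tool_rot"]);P=cloud(W,E).reshape(-1,3)
m=(P[:,0]>440)&(P[:,0]<560)&(P[:,1]>-400)&(P[:,1]<-235)&(P[:,2]>42)&(P[:,2]<60)
print(cv2.minAreaRect(P[m][:,:2].astype(np.float32)),np.median(P[m][:,2]),P[m][:,2].min())
cv2.imwrite("pics/w6d.png",cv2.resize(W["image"][45:220,245:375],None,fx=3.4,fy=3.4,interpolation=cv2.INTER_CUBIC))
```

```text
picked w 41.2 ee [568.7   9.9  24.8] t 30.7
 lifted w 41.1 [-0.1  0.4 -2.5]
 contact True [ 498.6 -316.8   40.8] [-2.   0.3  7.1]
 released w 57.7 t 35.1
36.7167
((498.6778564453125, -317.0766906738281), (119.57479095458984, 42.14883804321289), 82.85507202148438) 49.21819663787059 42.09642504524777
```

View pics/w6d.png

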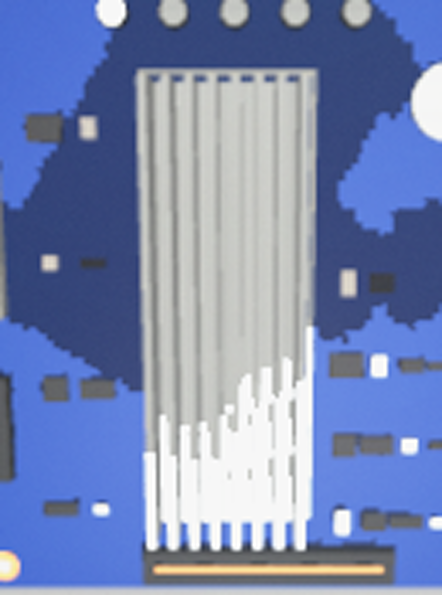

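Run:
```python
from rig import bot
from h import *
from out import outlines
def snap(n):
    s=bot.read_state();c=bot.read_camera("wrist"); cv2.imwrite(f"pics/{n}.png",c["image"]); np.savez(n+".npz",ee=s["ee_pos"],q=s["tool_rot"],**c)
bot.move_to([510,-60,220],down(np.radians(3))); snap("w7"); outlines("w7")
bot.move_to([510,-30,220],down(np.radians(3))); snap("w7b"); outlines("w7b")
bot.move_to([517,300,300],down(YT)); snap("w8")
c=bot.read_camera("top"); cv2.imwrite("pics/t8.png",c["image"]);np.savez("t8.npz",**c)
cv2.imwrite("pics/t8b.png",cv2.resize(c["image"][165:285,400:530],None,fx=5,fy=5,interpolation=cv2.INTER_CUBIC))
print(bot.read_state()["clock"])
W=dict(np.load("w8.npz"));P=cloud(W,cam(W,W["ee"],W["q"])).reshape(-1,3)
for k,(zr) in dict(can=(110,126),tin=(88,100),bottle=(84,97)).items():
    x,y=SLOT[k]; m=(abs(P[:,0]-x)<38)&(abs(P[:,1]-y)<45)&(P[:,2]>zr[0])&(P[:,2]<zr[1]); print(k,SLOT[k].round(1),cv2.minAreaRect(P[m][:,:2].astype(np.float32)))
```

```text
w7 can 781 [506.6  52.3] [56.2 54.2] 84.19
w7 tin 789 [509.7  -7.6] [46.5 63.4] 2.88
w7 bottle 620 [512.4 -67.2] [54.5 56. ] 2.93
w7b can 725 [506.9  52.1] [53.7 56.1] 0.04
w7b tin 703 [509.7  -7.5] [46.3 62.9] 2.86
w7b bottle 591 [512.3 -67.2] [54.3 56.6] 2.99
39.6167
can [600.5 317.9] ((599.5595092773438, 318.2836608886719), (36.157012939453125, 35.413490295410156), 78.27859497070312)
tin [517.6 331.5] ((517.3666381835938, 331.41180419921875), (57.270530700683594, 39.62342834472656), 80.71906280517578)
bottle [434.7 345.1] ((434.3000793457031, 344.4967041015625), (45.77525329589844, 46.312442779541016), 80.52632141113281)
```

View pics/w7.png

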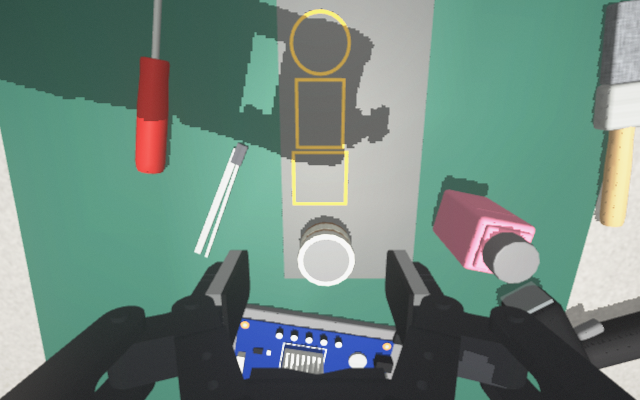

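View pics/w8.png

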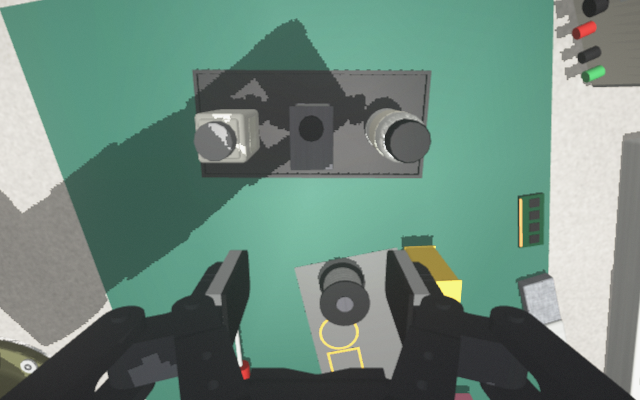

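View pics/t8b.png

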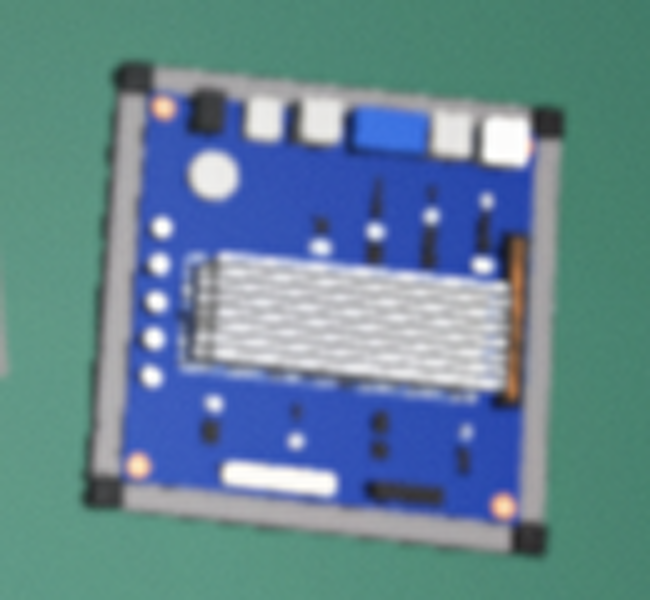

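Run:
```python
from h import *
W=dict(np.load("t8.npz",allow_pickle=True)); e,A=cam(W)
cv2.imwrite("pics/t8r.png",cv2.resize(W["image"][165:260,235:410],None,fx=4.5,fy=4.5,interpolation=cv2.INTER_CUBIC))
h=cv2.cvtColor(W["image"],cv2.COLOR_BGR2HSV); m=cv2.inRange(h,(15,70,50),(38,255,255))
v,u=np.nonzero(m); p=np.array([ray(W,a,b,0) for a,b in zip(u,v)])[:,:2]
for lo,hi in((24,90),(-38,24),(-102,-38)):
    q=p[(p[:,1]>lo)&(p[:,1]<hi)&(p[:,0]>465)&(p[:,0]<555)].astype(np.float32); print(len(q),cv2.minAreaRect(q))
# reel / cloud check same camera
```

```text
226 ((507.8028869628906, 52.303253173828125), (54.20872116088867, 54.20377731323242), 89.20008087158203)
217 ((511.2769470214844, -7.4041900634765625), (60.842838287353516, 49.92356491088867), 89.33930206298828)
280 ((514.2863159179688, -67.96288299560547), (57.0125846862793, 59.55113220214844), 2.9911141395568848)
```

View pics/t8r.png

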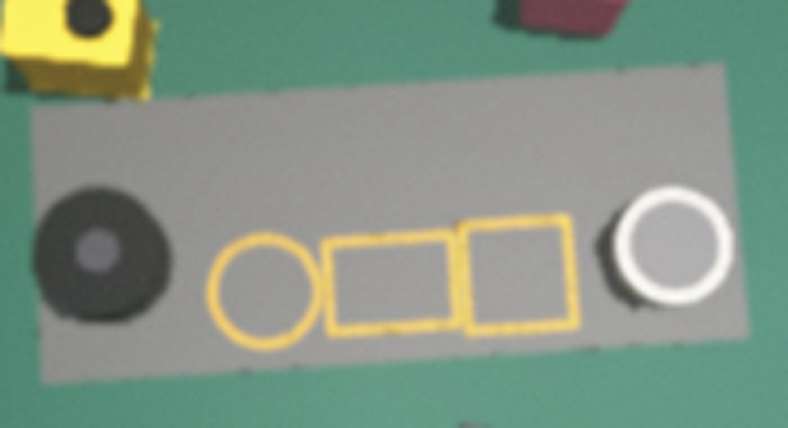

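```bash
cat > fit.py <<'E'
from h import *
from scipy.optimize import least_squares
import sys
def yellow(n):
    W=dict(np.load(n+".npz",allow_pickle=True)); E=cam(W,W["ee"],W["q"]) if "ee" in W else cam(W)
    h=cv2.cvtColor(W["image"],cv2.COLOR_BGR2HSV); m=cv2.inRange(h,(15,90,50),(38,255,255))
    v,u=np.nonzero(m); f=foc(W)
    d=np.stack([(u-W["cx"])/f,(v-W["cy"])/f,np.ones(len(u))],-1)@E[1].T
    p=(E[0]+d*(-E[0][2]/d[:,2:3]))[:,:2]
    k=(abs(p[:,0]-510)<40)&(abs(p[:,1]+7)<95); return p[k]
def sdbox(q,hx,hy):
    d=np.abs(q)-[hx,hy]; return np.hypot(*np.maximum(d,0).T)+np.minimum(d.max(1),0)
def res(x,p):
    cx,cy,a,t,sc=x; R_=np.array([[np.cos(a),-np.sin(a)],[np.sin(a),np.cos(a)]])
    q=(p-[cx,cy])@R_/sc
    d=np.stack([np.hypot(q[:,0],q[:,1]-61)-(27-t),sdbox(q,23-t,32-t),sdbox(q+[0,61],27-t,27-t)],1)
    return d[np.arange(len(q)),np.abs(d).argmin(1)]
if __name__=="__main__":
  for n in sys.argv[1:]:
    p=yellow(n); r=least_squares(res,[509.6,-7.5,.05,1,1],args=(p,),loss="soft_l1")
    x=r.x;print(n,len(p),x[:2].round(2),"yaw",np.degrees(x[2]).round(2),"t",x[3].round(2),"sc",x[4].round(4),"rms",np.sqrt((r.fun**2).mean()).round(2))
    a=x[2]; 
    for k,o in(("can",61),("tin",0),("bottle",-61)): print("  ",k,(x[:2]+x[4]*o*np.array([-np.sin(a),np.cos(a)])).round(1))
E
python3 fit.py w3 w4 w7 w7b t8
```

```text
w3 1392 [509.55  -7.62] yaw 2.91 t 1.46 sc 1.0005 rms 0.98
   can [506.5  53.3]
   tin [509.6  -7.6]
   bottle [512.6 -68.6]
w4 1496 [509.52  -7.59] yaw 2.91 t 1.48 sc 1.0019 rms 0.93
   can [506.4  53.4]
   tin [509.5  -7.6]
   bottle [512.6 -68.6]
w7 2190 [509.63  -7.65] yaw 2.81 t 1.47 sc 1.0021 rms 0.93
   can [506.6  53.4]
   tin [509.6  -7.6]
   bottle [512.6 -68.7]
w7b 2019 [509.63  -7.66] yaw 2.85 t 1.48 sc 1.0016 rms 0.93
   can [506.6  53.4]
   tin [509.6  -7.7]
   bottle [512.7 -68.7]
t8 581 [511.43  -8.52] yaw 2.87 t 1.45 sc 1.0005 rms 1.41
   can [508.4  52.4]
   tin [511.4  -8.5]
   bottle [514.5 -69.5]
```

Run:
```python
from rig import bot
from h import *
Y=np.radians(2.87)
pick(bot,434.6,344.6,72,YT,open_=62)
place(bot,512.6,-68.7,68,Y)
pick(bot,517.5,331.6,72,YT,open_=56)
place(bot,509.6,-7.65,68,Y,open_=58)
pick(bot,600.4,318.1,72,YT,open_=62)
place(bot,506.6,53.4,68,Y)
def snap(n):
    s=bot.read_state();c=bot.read_camera("wrist"); cv2.imwrite(f"pics/{n}.png",c["image"]); np.savez(n+".npz",ee=s["ee_pos"],q=s["tool_rot"],**c)
bot.move_to([520,-60,270],down(Y)); snap("w9")
bot.move_to([520,20,270],down(Y)); snap("w9b")
bot.move_joints([-1.227,.3,1.521,0,1.321,-.067])
for n in("top","scene"):
    c=bot.read_camera(n); cv2.imwrite(f"pics/{n}9.png",c["image"]); np.savez(n+"9.npz",**c)
print(bot.read_state()["clock"])
for n in("w9","w9b"):
    W=dict(np.load(n+".npz"));P=cloud(W,cam(W,W["ee"],W["q"])).reshape(-1,3)
    for k,x,y,h,zr in (("can",506.6,53.4,30,(107,122)),("tin",509.6,-7.65,31,(86,95)),("bottle",512.6,-68.7,28,(82,91)),("reel",522,128,40,(44,56)),("ring",522,-140,35,(30,42))):
        m=(abs(P[:,0]-x)<h)&(abs(P[:,1]-y)<h)&(P[:,2]>zr[0])&(P[:,2]<zr[1])
        if m.sum()>20: print(n,k,m.sum(),cv2.minAreaRect(P[m][:,:2].astype(np.float32)))
i=cv2.imread("pics/scene9.png");cv2.imwrite("pics/s9c.png",cv2.resize(i[130:260,220:400],None,fx=4.4,fy=4.4,interpolation=cv2.INTER_CUBIC))
i=cv2.imread("pics/w9.png");cv2.imwrite("pics/w9c.png",cv2.resize(i[20:270,230:420],None,fx=2.4,fy=2.4,interpolation=cv2.INTER_CUBIC))
i=cv2.imread("pics/top9.png");cv2.imwrite("pics/t9c.png",i)
```

```text
picked w 45.8 ee [435.1 345.   73.5] t 41.6
 lifted w 45.4 [-0.8  0.6 -2.8]
 contact True [512.4 -68.8  69.3] [-2.2  0.1  4.7]
 released w 61.4 t 45.6
picked w 37.6 ee [518.  331.9  73.4] t 49.3
 lifted w 37.7 [-0.4 -0.7 -3.3]
 contact True [509.5  -7.7  69.3] [-3.5 -0.3  7.8]
 released w 58.1 t 53.1
picked w 45.4 ee [600.9 318.4  73.8] t 56.6
 lifted w 45.1 [-0.8  0.3 -2.8]
 contact True [506.5  53.4  69.6] [-2.2 -0.3  6.8]
 released w 61.8 t 60.1
64.375
w9 can 2236 ((505.96142578125, 52.68211364746094), (35.9832878112793, 36.57565689086914), 1.692703127861023)
w9 tin 2841 ((509.38720703125, -8.008798599243164), (39.58791732788086, 57.23244857788086), 2.973134994506836)
w9 bottle 1105 ((511.8070983886719, -68.56448364257812), (45.75706100463867, 45.138187408447266), 2.8874239921569824)
w9 ring 1876 ((522.614013671875, -138.1946258544922), (53.37446975708008, 52.849700927734375), 21.53062629699707)
w9b can 1733 ((505.8543395996094, 52.852684020996094), (36.0283203125, 36.14204406738281), 2.873577833175659)
w9b tin 2206 ((509.1161193847656, -7.725252151489258), (39.29758071899414, 57.613441467285156), 3.418771743774414)
w9b bottle 936 ((511.8058776855469, -68.4874267578125), (45.35038375854492, 45.124267578125), 2.8326010704040527)
w9b reel 3819 ((522.0552368164062, 128.47146606445312), (59.45878601074219, 59.44717025756836), 47.36503982543945)
w9b ring 1197 ((524.0650024414062, -142.75900268554688), (53.051658630371094, 42.88692855834961), 16.72735023498535)
```

View pics/s9c.png

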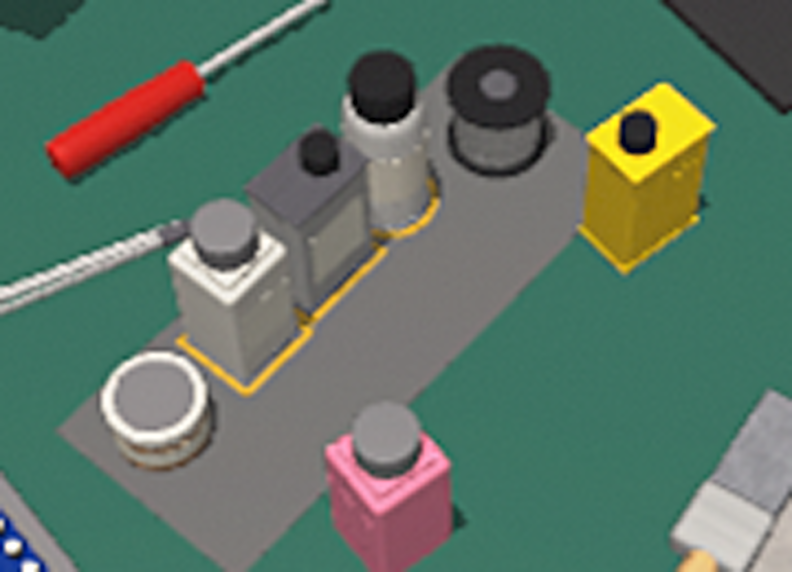

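View pics/w9c.png

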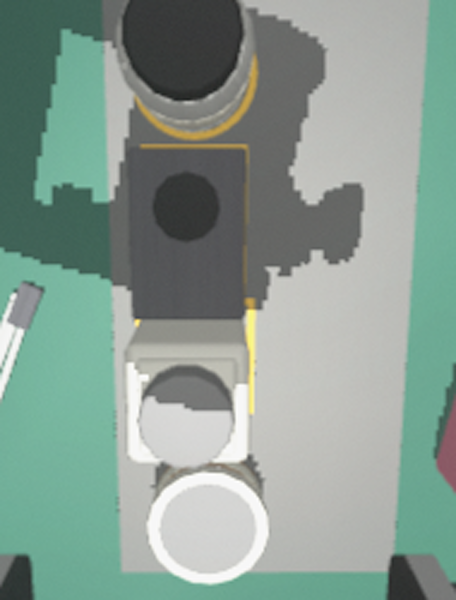

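View pics/t9c.png

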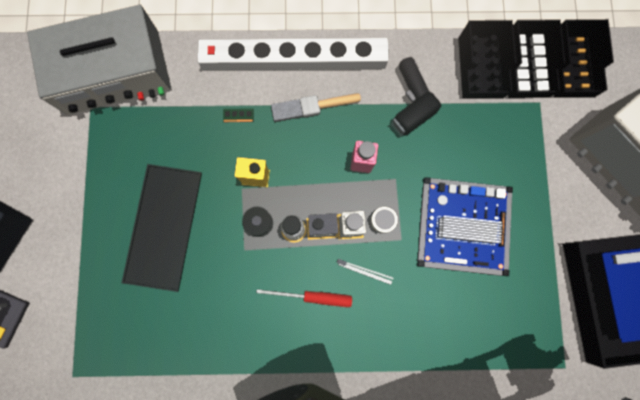

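```bash
python3 -c "
from rig import bot
print(bot.finish_job(),bot.read_state()['clock'])"
```

```text
the job is handed in; nothing more can be done
the job is handed in; nothing more can be done
```

The job is done and handed in at about 64 s on the robot's clock. I stood the can, tin and bottle on the tray, set the heat sink on the board, and put the three containers back on their taped outlines.

My last checks, from the wrist camera unless noted:

- **Heat sink:** its centre measured within about 0.5 mm of the printed outline's centre, at the same yaw (-7.1°). Its top was about 49–50 mm up, so it lies flat. The overhead view agreed.
- **Containers:** all three stand upright within about 1 mm of their outline centres. The bottle's yaw was within 0.1° of its outline. The tin's two readings were within about 0.1° and 0.6°.
- **Reel:** it measured within 0.4 mm of where it started, so it was not shifted.
- **Look-alikes and loose items:** the pink bottle, yellow tin and the white roll beside the bottle look unmoved in the final pictures. One wrist reading of the roll's position was about 4 mm off because the bottle partly hid it.

The overhead camera placed the outlines 1–2 mm from where the wrist camera did, which is within the stated calibration. I used the wrist values because they agreed with the tool position. No check failed.

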